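# Close the pack of glass wedges in the ganging frame

## Task

Fill the steel ganging frame with the two loose glass wedges, the one on the turntable and the one on the bench, lying head to tail beside the two already there so that all four make one tight rectangle against the sprung brass bar. Every wedge must lie flat and be pushed fully home to the end wall, flush at the mouth; push gently, because glass rammed against the frame chips, and leave the bowl, graphite block, copper wheel and cabochon where they are.

Things in the scene. Friction and masses are not known exactly. Their poses are not given: they have to be found in the camera images.
- frame: three-sided steel frame fixed to the bench, no floor. Origin on the bench at the middle of its open mouth; x runs inward to the end wall (inner face x = 130 mm), y to the left wall (inner face y = +74), z up. Walls 14 mm high, 12 thick; right wall's inner face y = -90, a brass bar inside it. Wedges slide in through the mouth over open bench; a packed one touches the end wall, its near end at x = 0
- place_3 (a point): on the bench: where the origin of the third wedge belongs, 65 mm in and 18.5 mm right of the frame's origin; frame axes. That wedge's toe is at the mouth, heel at the end wall, square side to the left on the frame's centre line
- place_4 (a point): on the bench: where the origin of the fourth wedge belongs, 65 mm in and 55.5 mm right of the frame's origin; frame axes. That wedge's heel is at the mouth, toe at the end wall, square side to the right on the brass bar
- keeper (a joint): sprung brass bar at the frame's right wall, 14 mm high, x = 4 to 126 mm of the frame; value = how far it is pushed back to the right, 0 (face at frame y = -71 mm) to 0.007 m; resists with 0.4 N plus 0.4 N per mm. A full pack pushes it back 3 mm, so the last wedge must be driven in lengthwise against friction until it meets the end wall: 5 to 20 N, more if also pressed down
- wedge_a: opal teal glass wedge, in plan a right-angled trapezoid: 130 mm long, 46 wide at the heel, 28 at the toe; 45 high, about 0.4 kg; white bar on top near the heel. Origin mid length, mid width of its underside; x from heel (-65) to toe (+65); square side at y = -18.5, sloping side from y = +27.5 at the heel to +9.5 at the toe. Starts packed at the frame's left wall, toe at the mouth
- wedge_a_toe (a point): top edge of wedge_a, middle of its narrow toe end, 45 mm above its underside
- wedge_b: opal teal glass wedge, in plan a right-angled trapezoid: 130 mm long, 46 wide at the heel, 28 at the toe; 45 high, about 0.4 kg; white bar on top near the heel. Origin mid length, mid width of its underside; x from heel (-65) to toe (+65); square side at y = -18.5, sloping side from y = +27.5 at the heel to +9.5 at the toe. Starts packed beside wedge_a, heel at the mouth
- wedge_b_toe (a point): top edge of wedge_b, middle of its narrow toe end, 45 mm above its underside
- wedge_c: opal teal glass wedge, in plan a right-angled trapezoid: 130 mm long, 46 wide at the heel, 28 at the toe; 45 high, about 0.4 kg; white bar on top near the heel. Origin mid length, mid width of its underside; x from heel (-65) to toe (+65); square side at y = -18.5, sloping side from y = +27.5 at the heel to +9.5 at the toe. Starts lying on the turntable
- wedge_c_toe (a point): top edge of wedge_c, middle of its narrow toe end, 45 mm above its underside
- wedge_d: opal teal glass wedge, in plan a right-angled trapezoid: 130 mm long, 46 wide at the heel, 28 at the toe; 45 high, about 0.4 kg; white bar on top near the heel. Origin mid length, mid width of its underside; x from heel (-65) to toe (+65); square side at y = -18.5, sloping side from y = +27.5 at the heel to +9.5 at the toe. Starts lying on the bench
- wedge_d_toe (a point): top edge of wedge_d, middle of its narrow toe end, 45 mm above its underside
- turntable: small steel marking turntable fixed to the bench; origin at the centre of its foot on the bench; its platter (160 mm across, knurled rim, flat top 38 mm above the bench) spins freely
- bowl: crackled clear glass bowl, 116 mm across, 50 mm high, origin under its centre; bystander
- graphite_block: graphite marking block 50 x 100 x 30 mm, origin under its centre; bystander
- copper_wheel: copper engraving wheel 72 mm across lying flat, its hub up, 30 mm high, origin under its centre; bystander
- cabochon: grey glass cabochon, 64 mm across, 22 mm high, origin under its centre; bystander
There are look-alikes about, which are no part of the job. Leave any blue or pink look-alike of the wedge_d alone. Leave any red look-alike of the wedge_c alone.

How it is judged:
By the outcome, as a careful person would: the job done as asked, in the order asked, and still so for the second after the job is handed in, with the robot touching nothing.
It also fails if it takes over 72 s, if anything falls off the work surface, if the arm or the gripper's body presses on something with over 40 N, if the wrist force passes 120 N, or if a joint passes its speed limit or range.

## Robot

A 6-joint arm with a two-finger parallel gripper is mounted at the origin on the work surface. World frame = base frame: x ahead of the robot, y to its left, z up, the work surface at z = 0. Lengths are in m, angles in rad, forces in N, time in s.
With the tool pointing down it reaches from about 0.35 to 0.85 m from the base axis. Payload 8.1 kg.
Tool frame: the origin (TCP) lies midway between the tips of the shut fingers; the grasp point (between the pads) lies 19 mm behind it (ctrl.pinch_z is the distance from the TCP to the grasp point, in m); y points along the fingers, x is the direction in which the jaws open and shut, and the axes are right-handed (so a half turn about y gives the same grasp; the last joint's range is limited). The gripper opens to 85 mm and grips with 20 to 120 N. Pads are 22 mm wide; open, the fingers measure 114 mm over their backs; the gripper's body (76 mm by 85 mm) begins 54 mm behind the grasp point. The pads swing forward as they close: fully open they stand 13 mm farther back than shut.
Start: joints at [1.214, 0.13, 1.488, -0, 1.523, -0.085], TCP at [0.161, 0.578, 0.231] pointing down, gripper open.
Joint ranges: [-2.96, 2.96], [-0.89, 2.26], [0.02, 2.5], [-1.34, 4.48], [0, 2.73], [-2.66, 2.66]. Speed limits (rad/s): [2.39, 2.39, 2.79, 3.14, 3.14, 3.14].

## Interface

Orientations are given as a unit quaternion [w, x, y, z].
In Python, from station import ctrl, planner, read_camera, camera_model, boxes_of, spot_point, status gives the robot as it stands. The module is installed in compiled form; this text tells all that it offers. Calls block until the motion is done:
- ctrl.move_to(position, orientation): joint-space move of the TCP to a pose.
- ctrl.move_straight(position, orientation=None, v=0.15): straight line of the TCP; orientation=None keeps the orientation; v is the mean speed in m/s.
- ctrl.move_j(angles): joint-space move.
- ctrl.grip(opening, newtons=None): finger opening in m; newtons is the grip in N (None keeps the last); returns when the fingers have stopped.
- ctrl.sleep(seconds).
- planner.ik(position, orientation): joint angles nearest the present ones, or None.
- read_camera(name): name is "side" or "top"; returns the picture (400x640x3 uint8, red, green, blue); there is no depth.
- camera_model(name): a dict with "camera_matrix" (3x3 intrinsics, pixels), "k1" (the pictures are not rectified: a ray, as slopes to the right and down, at radius r is drawn at 1 + k1 r^2 times it, then the intrinsics apply), "world_to_cam" (4x4, takes a point from world to camera coordinates). Camera axes: x right, y down, z forward; pixel columns grow to the right and rows downward; lengths in m; the calibration is good to about 2 mm. A picture is of the moment at which its call begins. camera_model takes no time and is no camera call.
A pose or a line that the arm cannot do raises ctrl.Unreachable and nothing moves.
- ctrl.finish_job(): hands the job in, once; it reports no verdict.
Trained networks look in the newest picture that a camera, given by its name, has taken for a name from the list of things; names that differ only in an ending like _2 or _b are one class to them, and where a whole thing is asked for, a point or a joint stands for the part that bears it (a point fixed in the world has none). Each returns a list of dicts, best first, with "confidence" (0 to 1); they miss things now and then, are a little off and sometimes report something else, mostly with a low value. They report only what shows in the picture. A call takes as long as a camera call. They do not tell look-alikes from the thing itself.
- boxes_of(label, camera): "box" ([left, top, right, bottom] in pixels, round what is visible of it).
- spot_point(label, camera): "xy" ([column, row] in pixels: a listed point, or the origin of a listed thing).
Readings, each from a call of its own:
- status.get_time_s(): time.
- status.get_joints(): joint angles.
- status.get_joint_velocities(): joint speeds.
- status.get_tau(): joint torques, N m.
- status.get_position(): TCP position.
- status.get_tool_rot(): TCP orientation.
- status.get_force(): force on the tool from outside, world axes, zero at the start.
- status.get_moment(): the same for the moment, N m.
- status.get_width(): finger opening in m.
Only numpy, scipy, OpenCV 4.12 (cv2) and the standard library are available. Lean on these libraries where they do the work, as an engineer would, in place of code of your own. Each camera call takes 0.05 s, during which the arm holds its last target.

## Working session

There is one attempt and no reset: what is moved stays moved. The work goes in short steps, each a Python script; the robot and the scene stay as the last script left them, time stands still between calls to the robot, and variables do not carry over. Pictures are saved under pics/ and viewed, and the job is handed in when it is done.

```bash
mkdir -p pics; ls
python3 - <<'E'
from station import *
import cv2
for n in ("side","top"):
    im=read_camera(n); cv2.imwrite(f"pics/{n}0.png",cv2.cvtColor(im,cv2.COLOR_RGB2BGR))
    m=camera_model(n); print(n,m)
for l in ("wedge_c","frame","turntable","wedge_c_toe","keeper","place_3","place_4"):
    for n in ("side","top"):
        print(l,n,[(x['confidence'],[round(v) for v in x['box']]) for x in boxes_of(l,n)],[(round(x['confidence'],2),[round(v,1) for v in x['xy']]) for x in spot_point(l,n)])
print(status.get_time_s(),status.get_tool_rot(),status.get_force())
E
```

```text
pics
side {'camera_matrix': array([[362.01286675,   0.        , 325.00965732],
       [  0.        , 362.01286675, 200.26221433],
       [  0.        ,   0.        ,   1.        ]]), 'k1': -0.014906980199270089, 'world_to_cam': array([[-0.99872205, -0.04931656, -0.0110519 ,  0.55497815],
       [-0.03122055,  0.77398443, -0.63243449,  0.07606263],
       [ 0.03974349, -0.63128122, -0.77453501,  1.06313284],
       [ 0.        ,  0.        ,  0.        ,  1.        ]])}
top {'camera_matrix': array([[464.05988428,   0.        , 321.52373522],
       [  0.        , 464.05988428, 200.52590832],
       [  0.        ,   0.        ,   1.        ]]), 'k1': 0.005350054160689737, 'world_to_cam': array([[ 0.0646599 , -0.99790535,  0.00200468, -0.0184231 ],
       [-0.97540812, -0.0636261 , -0.21102304,  0.58126794],
       [ 0.21070857,  0.01168935, -0.97747903,  1.49170137],
       [ 0.        ,  0.        ,  0.        ,  1.        ]])}
wedge_c side [(0.94, [285, 212, 329, 231]), (0.91, [323, 125, 357, 154]), (0.77, [341, 95, 354, 128]), (0.72, [337, 375, 370, 400]), (0.65, [387, 142, 409, 175
[... 756 characters left out ...]
68, [322, 125, 359, 154])] [(0.68, [336.2, 148.7])]
turntable top [(0.96, [389, 203, 438, 247])] [(0.8, [412.1, 223.8])]
wedge_c_toe side [(0.72, [324, 122, 358, 156]), (0.69, [341, 95, 356, 128]), (0.58, [383, 143, 411, 179])] [(0.83, [323.5, 124.8]), (0.83, [345.3, 93.5]), (0.69, [390.0, 167.7])]
wedge_c_toe top [(0.9, [452, 237, 497, 247]), (0.89, [378, 271, 416, 296]), (0.79, [395, 209, 435, 239])] [(0.74, [496.9, 239.5]), (0.65, [429.5, 207.9]), (0.6, [378.0, 273.6])]Traceback (most recent call last):
  File "<stdin>", line 8, in <module>
ValueError: it knows: bowl, cabochon, copper_wheel, frame, graphite_block, place, turntable, wedge, wedge_a_toe, wedge_b_toe, wedge_c_toe, wedge_d_toe
```

View pics/side0.png

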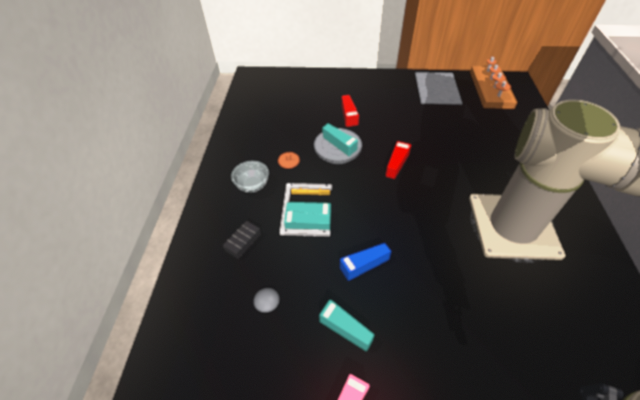

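View pics/top0.png

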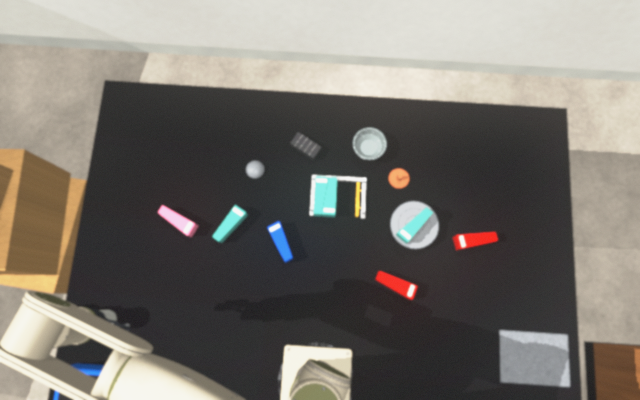

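Run:
```python
import cv2
im=cv2.imread("pics/top0.png"); c=im[170:320,140:520]; cv2.imwrite("pics/top0z.png",cv2.resize(c,None,fx=2.1,fy=2.1,interpolation=cv2.INTER_CUBIC))
im=cv2.imread("pics/side0.png"); c=im[85:290,240:440]; cv2.imwrite("pics/side0z.png",cv2.resize(c,None,fx=2.9,fy=2.9,interpolation=cv2.INTER_CUBIC))
```

```text
(no output)
```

View pics/top0z.png

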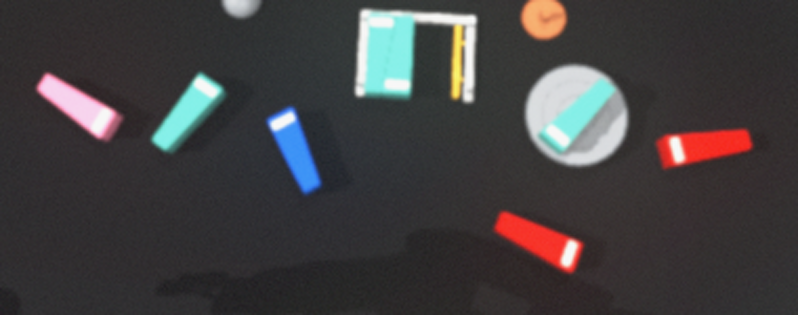

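View pics/side0z.png

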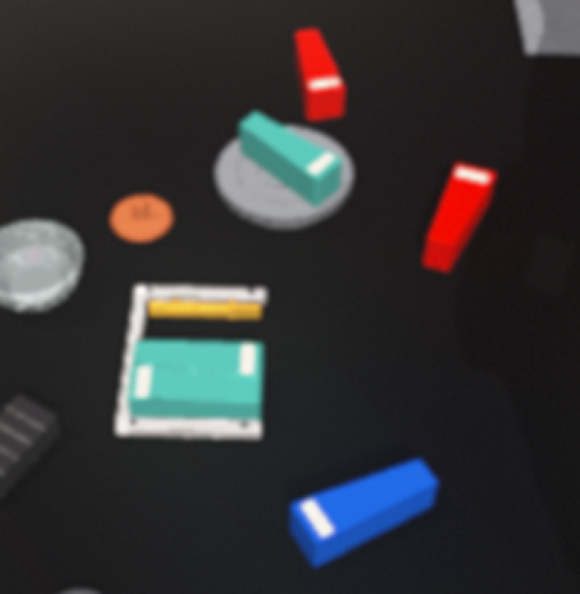

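wedge_c is the teal piece on the turntable (top 412,223). wedge_d is the teal piece on the bench (top 231,226). The red ones (475,240 and 397,285), blue (280,241) and pink (177,220) are look-alikes by colour. The teal pair at (326,196) is packed in the frame. In the enlarged crops, both candidates are plainly teal with a white bar at the heel. Next I'll fit their poses by silhouette in both cameras.

```bash
cat > h.py <<'E'
import numpy as np, cv2
from scipy.optimize import minimize
from station import camera_model
CM={n:camera_model(n) for n in("side","top")}
def proj(P,n):
    m=CM[n]; P=np.atleast_2d(P); c=P@m['world_to_cam'][:3,:3].T+m['world_to_cam'][:3,3]
    s=c[:,:2]/c[:,2:]; s=s*(1+m['k1']*(s**2).sum(1,keepdims=True))
    K=m['camera_matrix']; return s@K[:2,:2].T+K[:2,2]
WP=np.array([[-65,-18.5],[65,-18.5],[65,9.5],[-65,27.5]])/1000
BP=np.array([[0,0],[130,0],[130,74],[0,74]])/1000
def solid(poly,x,y,t,z0,h=.045):
    c,s=np.cos(t),np.sin(t); q=poly@np.array([[c,s],[-s,c]])+[x,y]
    return np.vstack([np.c_[q,np.full(4,z0)],np.c_[q,np.full(4,z0+h)]])
U=8
def teal_hulls(im,n):
    # im RGB; soft teal score upsampled -> list of convex hulls (pixel coords)
    f=im.astype(np.float32); sc=np.minimum(f[...,1],f[...,2])-f[...,0]
    sc-= np.maximum(0,f[...,2]-f[...,1]-25)*3   # drop blue
    up=cv2.resize(sc,None,fx=U,fy=U,interpolation=cv2.INTER_CUBIC)
    m=(up>38).astype(np.uint8)
    cs,_=cv2.findContours(m,cv2.RETR_EXTERNAL,cv2.CHAIN_APPROX_NONE)
    out=[]
    for c in cs:
        if cv2.contourArea(c)>250*U*U*0.5:
            p=c[:,0].astype(float); p=(p+.5)/U-.5; out.append(p.astype(np.float32))
    return out
def fit(hulls,poly,x0,z0,h=.045):
    """hulls {cam: contour pts}; fit (x,y,t)"""
    def iou(a,b):
        inter,_=cv2.intersectConvexConvex(a,b); A=cv2.contourArea(a);B=cv2.contourArea(b)
        return (A+B-2*inter)/B
    H={n:cv2.convexHull(p.astype(np.float32)) for n,p in hulls.items()}
    def cost(v):
        return sum(iou(cv2.convexHull(proj(solid(poly,v[0],v[1],v[2],z0,h),n).astype(np.float32)),H[n]) for n in H)
    best=None
    for sp in((.02,.1),(.006,.04),(.003,.02)):
        x=np.array(x0 if best is None else best.x)
        sim=np.vstack([x]+[x+d for d in np.diag([sp[0],sp[0],sp[1]])])
        best=minimize(cost,x,method='Nelder-Mead',options=dict(initial_simplex=sim,xatol=1e-5,fatol=1e-6,maxiter=800))
    return best.x,best.fun
def ray_z(uv,n,z):
    from scipy.optimize import fsolve
    return fsolve(lambda p:proj([p[0],p[1],z],n)[0]-uv,[.5,0])
E
cat > est.py <<'E'
from h import *
def load(t): return {n:cv2.cvtColor(cv2.imread(f"pics/{n}{t}.png"),cv2.COLOR_BGR2RGB) for n in("side","top")}
if __name__=="__main__":
    ims=load("0"); hs={n:teal_hulls(ims[n],n) for n in ims}
    for n in hs: print(n,[(p.mean(0).round(1),round(cv2.contourArea(p))) for p in hs[n]])
    def near(n,uv): return min(hs[n],key=lambda p:np.linalg.norm(p.mean(0)-uv))
    items={'frame':(BP,(324,196),(307,215),0,0),'c':(WP,(414,224),(340,140),.038,-.8),'d':(WP,(229,224),(347,325),0,2.5)}
    for k,(poly,ut,us,z0,t0) in items.items():
        g=ray_z(ut,"top",z0+.03)
        if k=='frame': g=g-[.065,.037]
        for cams in(("top","side"),("top",),("side",)):
            r,f=fit({n:near(n,dict(top=ut,side=us)[n]) for n in cams},poly,[g[0],g[1],t0],z0)
            print(k,cams,(r[:2]*1000).round(1),np.degrees(r[2]).round(2),round(f,3))
E
python3 est.py
```

```text
side [(array([345.8, 325.4], dtype=float32), 1281), (array([309.9, 214.7], dtype=float32), 1141), (array([341. , 139.1], dtype=float32), 564)]
top [(array([417.4, 222. ], dtype=float32), 373), (array([230.8, 220.8], dtype=float32), 512), (array([325.4, 196.4], dtype=float32), 745)]
frame ('top', 'side') [540.7 -31. ] 0.21 0.157
frame ('top',) [540.8 -29.5] 0.01 0.035
frame ('side',) [540.6 -38.9] -0.39 0.093
c ('top', 'side') [ 524.3 -297.6] -37.9 0.393
c ('top',) [ 539.1 -309.4] -37.76 0.228
c ('side',) [ 523.4 -298.8] -38.89 0.034
d ('top', 'side') [488.8 326.9] 150.52 0.179
d ('top',) [488.3 329.8] 149.59 0.072
d ('side',) [488.1 325.6] 150.87 0.061
```

```bash
cat > est2.py <<'E'
from est import *
ims=load("0"); hs={n:teal_hulls(ims[n],n) for n in ims}
def near(n,uv): return min(hs[n],key=lambda p:np.linalg.norm(p.mean(0)-uv))
def bright(im,uv,thr,r=45):
    # bright blob on dark bench around uv
    f=im.astype(np.float32).max(2); x0,y0=int(uv[0]-r),int(uv[1]-r); y1=min(400,y0+2*r)
    up=cv2.resize(f[y0:y1,x0:x0+2*r],None,fx=U,fy=U,interpolation=cv2.INTER_CUBIC)
    cs,_=cv2.findContours((up>thr).astype(np.uint8),cv2.RETR_EXTERNAL,cv2.CHAIN_APPROX_NONE)
    c=max(cs,key=lambda c:cv2.contourArea(c) if cv2.pointPolygonTest(c,(r*U,r*U),False)>=0 else 0)
    return ((c[:,0].astype(np.float32)+.5)/U-.5+[x0,y0]).astype(np.float32)
for thr in(80,105):
    H={'top':bright(ims['top'],(229,224),thr,24),'side':bright(ims['side'],(347,325),thr,40)}
    for cams in(("top","side"),("top",),("side",)):
        r,f=fit({n:H[n] for n in cams},WP,[.488,.328,2.62],0); print('d',thr,cams,(r[:2]*1000).round(1),np.degrees(r[2]).round(2),round(f,3))
for cams in(("top","side"),("top",),("side",)):
    r,f=fit({n:near(n,dict(top=(324,196),side=(307,215))[n]) for n in cams},BP,[.54,-.032,0],.014,.031)
    print('frame',cams,(r[:2]*1000).round(1),np.degrees(r[2]).round(2),round(f,3))
fr=r
# overlays
P={'fr':(BP,[.5407,-.0305,0],.014,.031),'c':(WP,[.5234,-.2988,np.radians(-38.9)],.038,.045),'d':(WP,[.4888,.327,np.radians(150.5)],0,.045)}
for n,(x0,y0,x1,y1,s) in {'top':(205,165,450,265,3.2),'side':(260,110,380,350,2.5)}.items():
    im=cv2.cvtColor(ims[n],cv2.COLOR_RGB2BGR)[y0:y1,x0:x1]; im=cv2.resize(im,None,fx=s,fy=s,interpolation=cv2.INTER_CUBIC)
    for k,(p,v,z,h) in P.items():
        q=proj(solid(p,*v,z,h),n); hq=cv2.convexHull(q.astype(np.float32))[:,0]
        cv2.polylines(im,[(((hq+.5-[x0,y0])*s).round()).astype(int)],True,(0,0,255),1)
        cv2.polylines(im,[(((q[4:]+.5-[x0,y0])*s).round()).astype(int)],True,(0,255,255),1)
    cv2.imwrite(f"pics/ov_{n}.png",im)
E
python3 est2.py
```

```text
d 80 ('top', 'side') [487.6 327.2] 150.45 0.24
d 80 ('top',) [487.6 331. ] 150.76 0.152
d 80 ('side',) [487.6 326. ] 151.21 0.082
d 105 ('top', 'side') [488.8 326.7] 151.14 0.201
d 105 ('top',) [488.3 330.5] 150.13 0.075
d 105 ('side',) [488.  325.3] 150.22 0.032
frame ('top', 'side') [540.4 -31. ] 0.43 0.073
frame ('top',) [539.  -29.4] -0.02 0.048
frame ('side',) [540.6 -31.2] 0.5 0.019
```

View pics/ov_top.png

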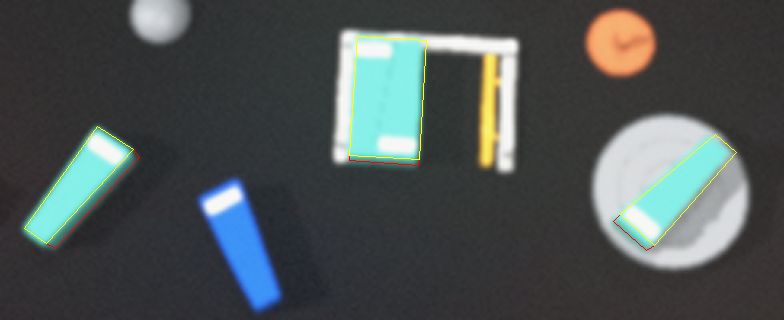

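View pics/ov_side.png

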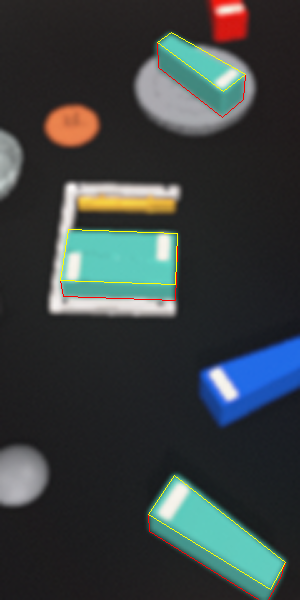

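```bash
cat >> h.py <<'E'
from scipy.spatial.transform import Rotation as R
def ori(gdeg):
    g=np.radians(gdeg); M=np.array([[np.cos(g),0,-np.sin(g)],[np.sin(g),0,np.cos(g)],[0,-1,0]])
    q=R.from_matrix(M).as_quat(); return [q[3],q[0],q[1],q[2]]
E
python3 - <<'E'
from h import *
from station import *
q=status.get_tool_rot(); M=R.from_quat([q[1],q[2],q[3],q[0]]).as_matrix(); print(M.round(3)); print(np.degrees(np.arctan2(M[1,0],M[0,0])),status.get_time_s(),status.get_width(),ctrl.pinch_z)
C=(.5235,-.2975,-38.5);D=(.4883,.328,150.4);F=(.540,-.0305,.3)
for nm,p,z,a in(("c",C,.045,C[2]+90),("d",D,.006,D[2]+90),("f",(F[0]-.02,F[1]-.05),.006,90)):
    for k in(-270,-180,-90,0,90,180,270):
        if k%180 and nm!='x': continue
        j=planner.ik([p[0],p[1],z],ori(a+k)); print(nm,a+k,None if j is None else np.round(j,2))
E
```

```text
[[ 0.268 -0.    -0.963]
 [ 0.963 -0.     0.268]
 [-0.    -1.    -0.   ]]
74.42717885055 0.95 0.08525456212669465 0.0187
c -128.5 [-0.6   0.3   1.65 -0.    1.19  1.64]
c 51.5 [-0.6   0.3   1.65 -0.    1.19 -1.5 ]
c 231.5 [-0.6   0.3   1.65 -0.    1.19  1.64]
d 60.400000000000006 [ 0.5   0.32  1.71 -0.    1.12 -0.55]
d 240.4 [ 0.5   0.32  1.71 -0.    1.12  2.59]
d 420.4 [ 0.5   0.32  1.71 -0.    1.12 -0.55]
f -90 [-0.25  0.17  1.88 -0.    1.09  1.32]
f 90 [-0.25  0.17  1.88 -0.    1.09 -1.82]
f 270 [-0.25  0.17  1.88 -0.    1.09  1.32]
```

```bash
cat > s1.py <<'E'
from h import *
from station import *
def snap(t):
    for n in("side","top"): cv2.imwrite(f"pics/{n}{t}.png",cv2.cvtColor(read_camera(n),cv2.COLOR_RGB2BGR))
def w2w(p,xy):
    c,s=np.cos(np.radians(p[2])),np.sin(np.radians(p[2])); return np.array([p[0]+c*xy[0]-s*xy[1],p[1]+s*xy[0]+c*xy[1]])
C=(.5235,-.2975,-38.5);D=(.4883,.328,150.4);F=(.540,-.0305,.3)
def rep(m): print(m,round(status.get_time_s(),2),np.round(status.get_position(),4),np.round(status.get_force(),1),round(status.get_width(),4))
E
python3 - <<'E'
from s1 import *
g=w2w(C,(.030,-.0021)); o=ori(51.5)
ctrl.move_to([*g,.16],o); rep("above")
ctrl.move_straight([*g,.044],v=.15); rep("down")
ctrl.grip(.02,50); rep("grip")
ctrl.move_straight([*g,.15],v=.15); rep("lift")
snap("1")
E
python3 - <<'E'
import cv2,numpy as np
a=cv2.imread("pics/side1.png")[80:280,260:460];b=cv2.imread("pics/top1.png")[140:300,330:530]
cv2.imwrite("pics/v1.png",np.vstack([cv2.resize(a,(400,300)) ,cv2.resize(b,(400,300))]))
E
```

```text
above 4.36 [ 0.5461 -0.3171  0.1601] [-0.2  0.3  0.5] 0.0854
down 5.28 [ 0.5464 -0.3183  0.0452] [-0.  -0.2  0.8] 0.0857
grip 5.82 [ 0.5463 -0.3181  0.045 ] [-0.9  0.7  6. ] 0.0331
lift 6.67 [ 0.5448 -0.3173  0.1483] [ 0.   0.5 -4.5] 0.0331
```

View pics/v1.png

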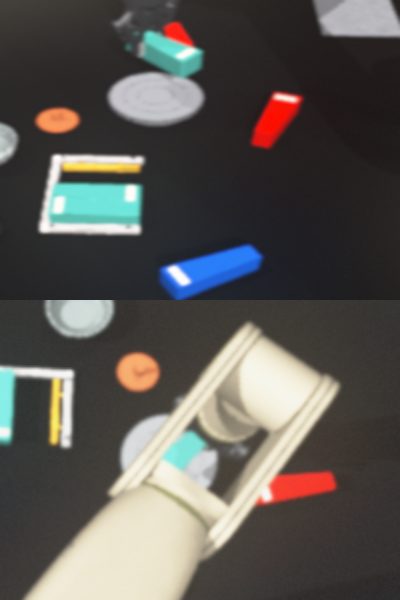

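```bash
cat >> s1.py <<'E'
def fpos(fx,fy): return w2w(F,(fx,fy))
E
python3 - <<'E'
from s1 import *
o=ori(-89.7); p=fpos(-.030,-.0245)
ctrl.move_to([*p,.10],o); rep("over")
ctrl.sleep(.3); snap("2"); rep("")
ims={n:cv2.cvtColor(cv2.imread(f"pics/{n}2.png"),cv2.COLOR_BGR2RGB) for n in("side","top")}
for n in ims: print(n,[(p.mean(0).round(1),round(cv2.contourArea(p))) for p in teal_hulls(ims[n],n)])
a=cv2.imread("pics/side2.png")[130:290,240:440];b=cv2.imread("pics/top2.png")[140:300,230:430]
cv2.imwrite("pics/v2.png",np.vstack([cv2.resize(a,(500,300)) ,cv2.resize(b,(500,300))]))
E
```

```text
over 9.21 [ 0.5103 -0.0554  0.1001] [ 0.9 -0.2 -4.2] 0.0327
 9.61 [ 0.5101 -0.0552  0.1   ] [-0.  -0.2 -4.8] 0.0333
side [(array([345.8, 325.4], dtype=float32), 1291), (array([309.9, 214.7], dtype=float32), 1149), (array([349.5, 181.2], dtype=float32), 127), (array([319.4, 177.6], dtype=float32), 564)]
top [(array([230.8, 220.8], dtype=float32), 511), (array([317.4, 196.8], dtype=float32), 186)]
```

View pics/v2.png

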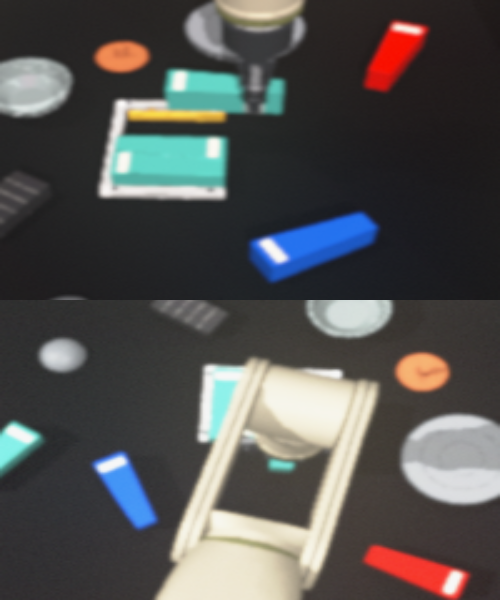

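Run:
```python
from s1 import *
im=cv2.cvtColor(cv2.imread("pics/side2.png"),cv2.COLOR_BGR2RGB)
hs=[p for p in teal_hulls(im,"side") if abs(p.mean(0)[1]-180)<8]; H=np.vstack(hs)
for z in(.090,.093,.096):
    r,f=fit({"side":H},WP,[*fpos(0,-.027),np.pi],z); print(z,r.round(4),np.degrees(r[2]).round(1),round(f,3), "frame",((r[:2]-F[:2])*1000).round(1))
```

```text
0.09 [ 0.5433 -0.0632  3.1212] 178.8 0.067 frame [  3.3 -32.7]
0.093 [ 0.5433 -0.0604  3.1214] 178.8 0.062 frame [  3.3 -29.9]
0.096 [ 0.5432 -0.0577  3.1218] 178.9 0.057 frame [  3.2 -27.2]
```

Run:
```python
from s1 import *
p=fpos(-.030,-.0245)
ctrl.move_straight([*p,.012],v=.12); rep("low")
z=.012
for k in range(8):
    z-=.0015; ctrl.move_straight([*p,z],v=.03)
    f=status.get_force(); print(round(z,4),np.round(f,1))
    if f[2]>-2: break
y=p[1]
for k in range(14):
    y+=.0015; ctrl.move_straight([p[0],y,z],v=.03); f=status.get_force(); print(round(y,4),np.round(f,1),np.round(status.get_moment(),2))
    if f[1]<-3.5: break
rep("")
```

```text
low 10.49 [ 0.5109 -0.0553  0.0128] [-0.2 -0.  -4.2] 0.033
0.0105 [-0.2 -0.  -4.1]
0.009 [ 0.4 -0.5 -4.1]
0.0075 [ 0.3 -0.6 -3.4]
0.006 [-3.7  0.   4.4]
-0.0537 [-2.  -2.7  6.2] [-0.51  0.48 -0.06]
-0.0522 [-0.3 -2.3  5.6] [-0.65  0.24 -0.06]
-0.0507 [-0.4 -4.4  5.7] [-0.69  0.22 -0.13]
 12.24 [ 0.5113 -0.0511  0.0069] [-0.4 -4.4  5.7] 0.0329
```

Run:
```python
from s1 import *
x,y,_=status.get_position(); x=.510; z=.0072
for k in range(9):
    y+=.0015; ctrl.move_straight([x,y,z],v=.03); f=status.get_force(); print(round(y,4),np.round(f,1),np.round(status.get_moment(),2))
    if f[1]<-6: break
rep(""); snap("3")
im=cv2.cvtColor(cv2.imread("pics/side3.png"),cv2.COLOR_RGB2BGR)
a=cv2.imread("pics/side3.png")[150:270,250:400];cv2.imwrite("pics/v3.png",cv2.resize(a,(750,600),interpolation=cv2.INTER_CUBIC))
```

```text
-0.0496 [-0.6  1.9  0.6] [ 0.15  0.1  -0.01]
-0.0481 [-0.6  0.6 -1.8] [ 0.03 -0.04  0.02]
-0.0466 [ 0.3 -0.1 -1.4] [-0.02 -0.04 -0.02]
-0.0451 [ 0.5 -0.3 -2.7] [-0.08  0.05 -0.01]
-0.0436 [ 0.3 -6.4 -4.4] [-1.18  0.22 -0.23]
 13.49 [ 0.5098 -0.0447  0.0071] [ 0.3 -6.4 -4.4] 0.0331
```

View pics/v3.png

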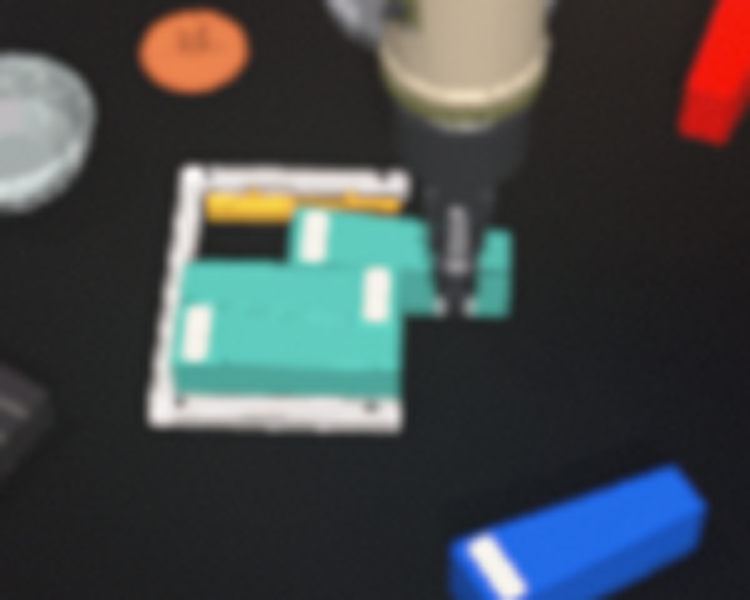

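```bash
sed -i 's/F=(.540,-.0305,.3)/F=(.540,-.029,.3)/' s1.py
python3 - <<'E'
from s1 import *
x,y,z=status.get_position(); o=ori(-89.7)
ctrl.move_straight([.5095,-.0455,.0075],v=.05); rep("rel")
ctrl.grip(.062); rep("open")
ctrl.move_straight([.5095,-.0455,.075],v=.25); 
p=fpos(-.095,-.016)
ctrl.move_straight([*p,.075],v=.25); ctrl.grip(0.0); rep("closed")
ctrl.move_straight([*p,.012],v=.2); rep("down")
for fx in (-.08,-.07,-.06,-.05,-.045):
    q=fpos(fx,-.016); ctrl.move_straight([*q,.012],v=.06); print(fx,np.round(status.get_force(),1),round(status.get_position()[0],4))
rep(""); snap("4")
a=cv2.imread("pics/side4.png")[150:270,250:400];cv2.imwrite("pics/v4.png",cv2.resize(a,(750,600),interpolation=cv2.INTER_CUBIC))
E
```

```text
rel 13.84 [ 0.5092 -0.0453  0.0073] [ 0.6 -0.3 -4.4] 0.033
open 14.23 [ 0.5099 -0.0455  0.0079] [-0.3 -0.3  0. ] 0.0618
closed 15.67 [ 0.4452 -0.0455  0.075 ] [-0.3  1.  -0.7] -0.0001
down 16.13 [ 0.4446 -0.0454  0.012 ] [ 0.6 -0.3  0.8] -0.0001
-0.08 [ 0.3 -0.4  0.6] 0.4611
-0.07 [-0.1 -0.5  0.2] 0.4703
-0.06 [-0.2 -0.9 -0.3] 0.4805
-0.05 [0.7 0.5 0.5] 0.4905
-0.045 [ 0.2 -0.   0.4] 0.4955
 17.73 [ 0.4955 -0.0453  0.0121] [ 0.2 -0.   0.4] 0.0
```

View pics/v4.png

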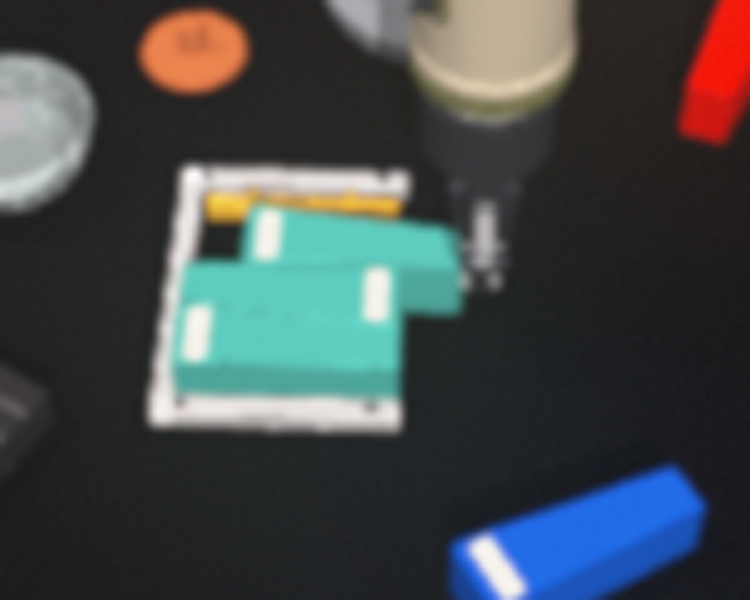

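Run:
```python
from s1 import *
from scipy.spatial import ConvexHull
im=cv2.cvtColor(cv2.imread("pics/side4.png"),cv2.COLOR_BGR2RGB)
hs=[(p.mean(0).round(),len(p)) for p in teal_hulls(im,"side")]; print(hs)
# top-face corners of c read from the v4 crop (scale 5)
for nm,uv in(("heelL",(240,266)),("heelR",(250,207)),("toeR",(450,228)),("toeL",(463,270))):
    q=ray_z(np.array(uv)/5+[250,150]-.5,"side",.045); d=q-np.array(F[:2]); print(nm,(d*1000).round(1))
```

```text
[(array([346., 325.], dtype=float32), 1043), (array([312., 210.], dtype=float32), 1503)]
heelL [97.9  2.5]
heelR [ 96.3 -43.6]
toeR [-25.4 -31.8]
toeL [-33.8   0.2]
```

Run:
```python
from s1 import *
q=fpos(-.047,-.019); ctrl.move_straight([*q,.012],v=.06)
for fx in (-.035,-.025,-.018):
    q=fpos(fx,-.019); ctrl.move_straight([*q,.012],v=.05); print(fx,np.round(status.get_force(),1),round(status.get_position()[0],4))
for k in range(12):
    fx+=.0012; q=fpos(fx,-.019); ctrl.move_straight([*q,.012],v=.02); f=status.get_force(); print(round(fx,4),np.round(f,1),round(status.get_position()[0],4))
    if f[0]<-6: break
rep(""); snap("5")
a=cv2.imread("pics/side5.png")[150:270,250:400];cv2.imwrite("pics/v5.png",cv2.resize(a,(750,600),interpolation=cv2.INTER_CUBIC))
```

```text
-0.035 [ 0.8 -0.3 -0.2] 0.5057
-0.025 [ 0.  -1.   0.1] 0.5157
-0.018 [ 0.4 -0.5 -0.8] 0.5226
-0.0168 [-0.   0.3 -0.5] 0.5234
-0.0156 [-2.5  0.1  0.8] 0.5243
-0.0144 [-1.   0.1  0.2] 0.5257
-0.0132 [-0.8 -0.1 -0.5] 0.527
-0.012 [-0.9  0.4 -0.7] 0.5283
-0.0108 [-0.9  0.5 -0. ] 0.5295
-0.0096 [-1.8  0.4  0.1] 0.5307
-0.0084 [-5.2  0.2  3.2] 0.5311
-0.0072 [-11.3  -1.1   7.6] 0.5311
 21.37 [ 0.5311 -0.048   0.0117] [-11.3  -1.1   7.6] -0.0002
```

View pics/v5.png

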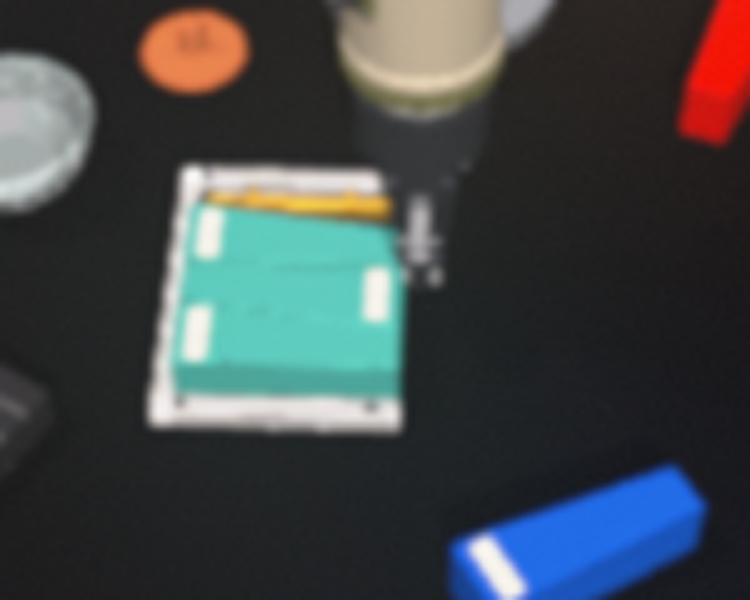

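Run:
```python
from s1 import *
p=fpos(-.03,-.019); ctrl.move_straight([*p,.012],v=.1)
ctrl.move_straight([*p,.10],v=.3)
D=(.4883,.329,150.4)
g=w2w(D,(-.030,.0021)); ctrl.grip(.085); ctrl.move_to([*g,.12],ori(60.4)); rep("above")
ctrl.move_straight([*g,.008],v=.15); rep("down")
ctrl.grip(.02,50); rep("grip")
ctrl.move_straight([*g,.11],v=.15); rep("lift")
p=fpos(-.035,-.053); ctrl.move_to([*p,.10],ori(-89.7)); ctrl.sleep(.3); rep("over"); snap("6")
im=cv2.cvtColor(cv2.imread("pics/side6.png"),cv2.COLOR_BGR2RGB)
print([(p.mean(0).round(),len(p)) for p in teal_hulls(im,"side")])
a=cv2.imread("pics/side6.png")[110:270,240:440];cv2.imwrite("pics/v6.png",cv2.resize(a,(750,600),interpolation=cv2.INTER_CUBIC))
```

```text
above 24.78 [0.5135 0.3118 0.1199] [ 0.  -0.   0.2] 0.0849
down 25.68 [0.5142 0.3127 0.0091] [-0.1  0.1  0.2] 0.085
grip 26.16 [0.5141 0.3127 0.0091] [-0.5  0.1  6.5] 0.0413
lift 26.99 [0.5124 0.3119 0.1085] [-0.3 -0.3 -4.5] 0.0415
over 28.95 [ 0.5054 -0.0818  0.1   ] [-0.7  0.2 -3.6] 0.0412
[(array([306., 210.], dtype=float32), 1395), (array([353., 175.], dtype=float32), 458), (array([325., 173.], dtype=float32), 740)]
```

View pics/v6.png

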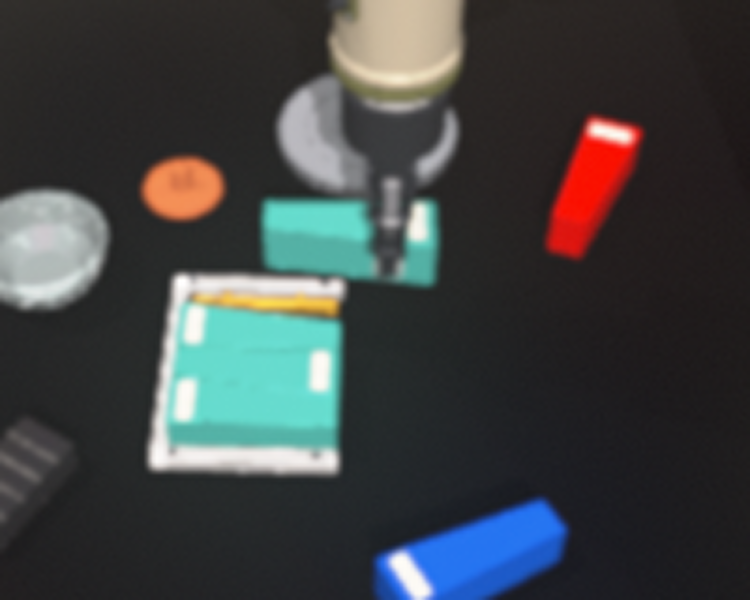

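Run:
```python
from s1 import *
im=cv2.cvtColor(cv2.imread("pics/side6.png"),cv2.COLOR_BGR2RGB)
H=np.vstack([p for p in teal_hulls(im,"side") if abs(p.mean(0)[1]-174)<8])
for z in(.091,.094):
    r,f=fit({"side":H},WP,[*fpos(-.005,-.055),0.01],z); print(z,np.degrees(r[2]).round(1),round(f,3), "frame",((r[:2]-F[:2])*1000).round(1))
r,f=fit({"side":min(teal_hulls(im,"side"),key=lambda p:abs(p.mean(0)[1]-210))},np.array([[0,0],[130,0],[130,120],[0,102]])/1000-[0,.046],[.54,-.029,0],.014,.031); print(r,f)
```

```text
0.091 2.7 0.07 frame [ -3.8 -55.7]
0.094 2.6 0.063 frame [ -3.8 -52.9]
[ 0.53975368 -0.01321204 -0.10817519] 0.06303135810702462
```

Run:
```python
from s1 import *
im=cv2.cvtColor(cv2.imread("pics/side6.png"),cv2.COLOR_BGR2RGB)
r,f=fit({"side":min(teal_hulls(im,"side"),key=lambda p:abs(p.mean(0)[1]-210))},np.array([[0,-28],[130,-46],[130,74],[0,74]])/1000,[.54,-.029,0],.014,.031); print(r,np.degrees(r[2]),f)
o=ori(-91.7); p=fpos(-.055,-.0459)
ctrl.move_to([*p,.06],o); ctrl.move_straight([*p,.013],v=.1); rep("low")
z=.013
for k in range(6):
    f=status.get_force()
    if f[2]>-2: break
    z-=.0015; ctrl.move_straight([*p,z],v=.03)
    print(round(z,4),np.round(status.get_force(),1))
rep("");snap("7")
a=cv2.imread("pics/side7.png")[150:270,250:400];cv2.imwrite("pics/v7.png",cv2.resize(a,(750,600),interpolation=cv2.INTER_CUBIC))
```

```text
[ 0.54089657 -0.03063916  0.00954512] 0.5468948862174995 0.019976715195346533
low 29.97 [ 0.4859 -0.0754  0.0137] [-0.5 -0.3 -3.9] 0.0414
0.0115 [ 0.3 -0.1 -4.4]
0.01 [-0.2 -0.4 -3.5]
0.0085 [-2.7  0.9  4.2]
 30.72 [ 0.4856 -0.0753  0.0091] [-2.7  0.9  4.2] 0.0412
```

View pics/v7.png

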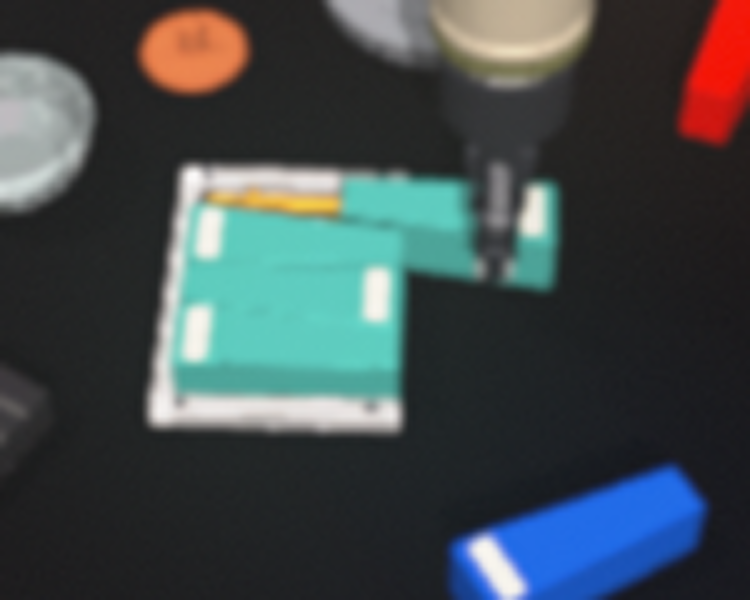

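Run:
```python
from s1 import *
for fx,fy in((-.050,-.0465),(-.042,-.0475),(-.034,-.048),(-.027,-.0485)):
    p=fpos(fx,fy); ctrl.move_straight([*p,.0098],v=.05); f=status.get_force(); print(fx,np.round(f,1),np.round(status.get_moment(),2))
    if np.hypot(f[0],f[1])>6: break
rep("");snap("8")
a=cv2.imread("pics/side8.png")[150:270,250:400];cv2.imwrite("pics/v8.png",cv2.resize(a,(750,600),interpolation=cv2.INTER_CUBIC))
```

```text
-0.05 [ 0.1 -0.3 -4. ] [-0.04  0.1   0.01]
-0.042 [-0.1 -0.4 -2.9] [0.   0.13 0.  ]
-0.034 [-0.8  0.9 -3.3] [0.12 0.11 0.07]
-0.027 [-0.2  0.6 -3.7] [0.08 0.07 0.01]
 31.98 [ 0.5137 -0.0777  0.0098] [-0.2  0.6 -3.7] 0.0414
```

View pics/v8.png

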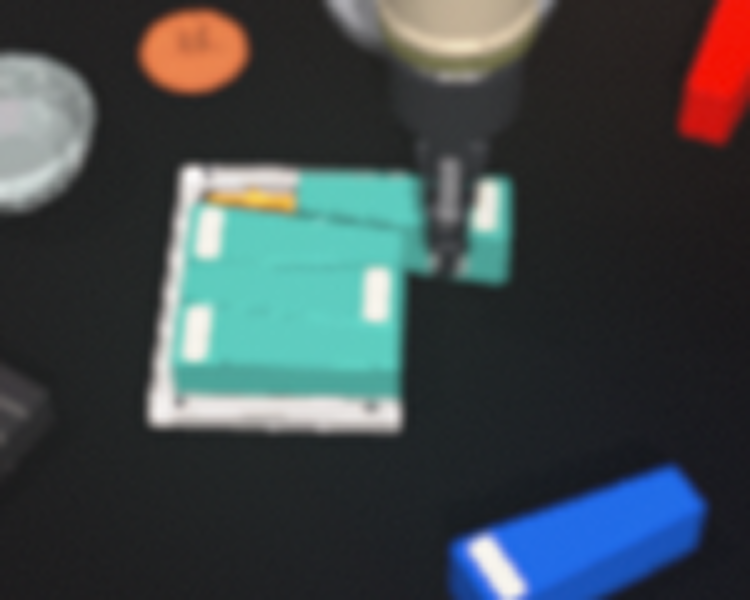

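Run:
```python
from s1 import *
p=fpos(-.027,-.0485); ctrl.move_straight([*p,.0086],v=.03)
ctrl.grip(.066); rep("open")
ctrl.move_straight([*p,.075],v=.25)
o=ori(-89.7); p=fpos(-.095,-.051)
ctrl.move_straight([*p,.075],o,v=.25); ctrl.grip(0.0,60)
ctrl.move_straight([*p,.010],v=.2); rep("down")
for fx in (-.07,-.06,-.05,-.042,-.035,-.030):
    q=fpos(fx,-.051); ctrl.move_straight([*q,.010],v=.05); f=status.get_force(); print(fx,np.round(f,1),np.round(status.get_position(),4))
    if f[0]<-12: break
rep("");snap("9")
a=cv2.imread("pics/side9.png")[150:270,250:400];cv2.imwrite("pics/v9.png",cv2.resize(a,(750,600),interpolation=cv2.INTER_CUBIC))
```

```text
open 32.69 [ 0.5134 -0.0778  0.0087] [0.2 0.1 0.3] 0.0664
down 34.64 [ 0.4449 -0.0804  0.01  ] [-0.4 -0.2  0.2] 0.0001
-0.07 [-0.1  0.3  0.1] [ 0.4704 -0.0803  0.0099]
-0.06 [ 0.1 -0.1 -0.7] [ 0.4807 -0.0804  0.0101]
-0.05 [-0.1  1.7 -0.4] [ 0.4908 -0.0803  0.0101]
-0.042 [ 0.1 -0.1 -0.1] [ 0.4988 -0.0803  0.0101]
-0.035 [-0.1 -0.1  0. ] [ 0.5058 -0.0802  0.0101]
-0.03 [-0.5  0.2 -0.3] [ 0.5106 -0.0802  0.01  ]
 36.84 [ 0.5106 -0.0802  0.01  ] [-0.5  0.2 -0.3] 0.0001
```

View pics/v9.png

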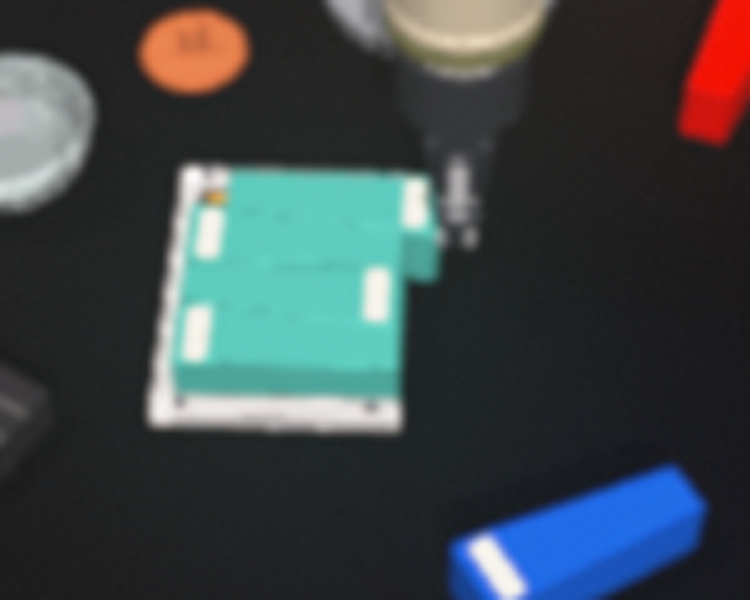

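Run:
```python
from s1 import *
fx=-.030; hist=[]
while fx<-.002:
    fx+=.0015; q=fpos(fx,-.051); ctrl.move_straight([*q,.010],v=.02); f=status.get_force(); x=status.get_position()[0]
    print(round(fx,4),np.round(f,1),round(x,4),np.round(status.get_moment(),2)); hist.append(x)
    if f[0]<-24: break
    if f[0]<-10 and len(hist)>1 and hist[-1]-hist[-2]<.0003: break
rep("");snap("10")
a=cv2.imread("pics/side10.png")[150:270,250:400];cv2.imwrite("pics/v10.png",cv2.resize(a,(750,600),interpolation=cv2.INTER_CUBIC))
```

```text
-0.0285 [-3.6 -2.2  2.3] 0.5114 [-0.17  0.57 -0.04]
-0.027 [-4.3 -2.6  1.7] 0.5128 [-0.31  0.73 -0.03]
-0.0255 [-4.5 -2.7  0.3] 0.5143 [-0.36  0.62 -0.04]
-0.024 [-3.8 -3.  -0.4] 0.5157 [-0.52  0.64 -0.06]
-0.0225 [-4.6 -2.8 -0.8] 0.5171 [-0.44  0.71 -0.02]
-0.021 [-4.6 -2.7  0.4] 0.5186 [-0.39  0.67 -0.04]
-0.0195 [-3.9 -3.  -1. ] 0.52 [-0.53  0.69 -0.08]
-0.018 [-4.4 -2.9 -0.7] 0.5214 [-0.45  0.75 -0.09]
-0.0165 [-6.  -3.  -0.9] 0.5229 [-0.43  0.74  0.  ]
-0.015 [-4.6 -3.2 -0.5] 0.5244 [-0.4   0.73 -0.04]
-0.0135 [-5.2 -4.2 -0.4] 0.5258 [-0.45  0.75 -0.08]
-0.012 [-5.7 -3.3 -1.6] 0.5273 [-0.47  0.67 -0.  ]
-0.0105 [-4.6 -2.6 -0.5] 0.5288 [-0.47  0.84 -0.07]
-0.009 [-5.5 -3.3  0.2] 0.5302 [-0.49  0.76 -0.03]
-0.0075 [-6.9 -3.4  0.1] 0.5315 [-0.49  0.92 -0.1 ]
-0.006 [-14.7  -3.4   8.6] 0.5314 [-0.5   2.02 -0.01]
 40.94 [ 0.5314 -0.0803  0.009 ] [-14.7  -3.4   8.6] -0.0001
```

View pics/v10.png

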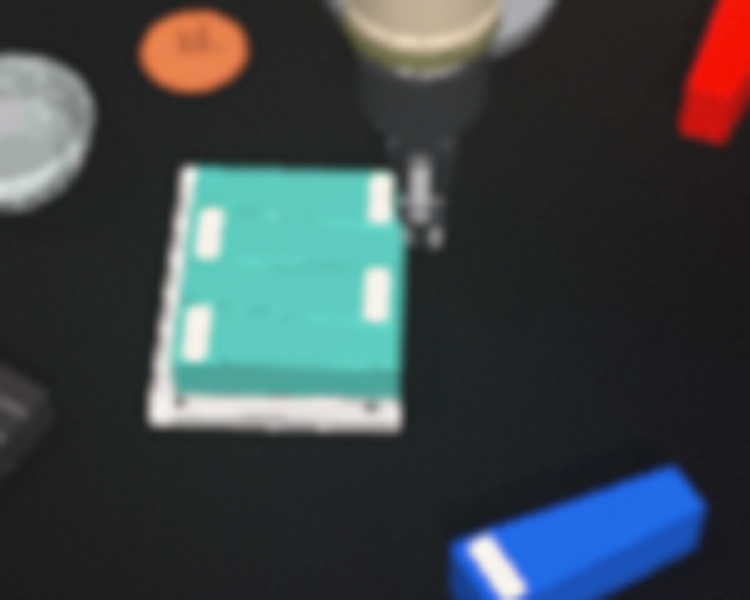

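Run:
```python
from s1 import *
q=fpos(-.025,-.051); ctrl.move_straight([*q,.011],v=.08)
for fy in(-.014,.018):
    q=fpos(-.016,fy); ctrl.move_straight([*q,.011],v=.12); fx=-.0115
    q=fpos(fx,fy); ctrl.move_straight([*q,.011],v=.03)
    for k in range(6):
        f=status.get_force(); print(fy,round(fx,4),np.round(f,1),round(status.get_position()[0],4))
        if f[0]<-4: break
        fx+=.001; q=fpos(fx,fy); ctrl.move_straight([*q,.011],v=.015)
    q=fpos(-.025,fy); ctrl.move_straight([*q,.011],v=.08)
ctrl.move_straight([.46,-.01,.15],v=.3)
ctrl.move_to([.161,.578,.231],ori(74.4)); rep("away"); snap("11")
a=cv2.imread("pics/side11.png")[85:285,220:420];b=cv2.imread("pics/top11.png")[120:260,220:460]
cv2.imwrite("pics/v11.png",cv2.resize(a,(600,600),interpolation=cv2.INTER_CUBIC));cv2.imwrite("pics/v11t.png",cv2.resize(b,(792,462),interpolation=cv2.INTER_CUBIC))
im={n:cv2.cvtColor(cv2.imread(f"pics/{n}11.png"),cv2.COLOR_BGR2RGB) for n in("side","top")}
for n in im:
    h=max(teal_hulls(im[n],n),key=len)
    r,f=fit({n:h},np.array([[0,-74],[130,-74],[130,74],[0,74]])/1000,[.54,-.029,0],.014,.031); print(n,r,np.degrees(r[2]),f)
```

```text
-0.014 -0.0115 [-1.   0.   0.7] 0.5288
-0.014 -0.0105 [-0.2  1.   0.1] 0.5296
-0.014 -0.0095 [ 0.7  0.3 -0.4] 0.5306
-0.014 -0.0085 [-4.8 -0.3  2.7] 0.531
0.018 -0.0115 [-0.3  0.1  0.5] 0.5286
0.018 -0.0105 [-0.2 -0.3 -0.5] 0.5294
0.018 -0.0095 [-0.1  0.2  0.1] 0.5304
0.018 -0.0085 [-4.7 -0.9  4.1] 0.5308
away 48.16 [0.1619 0.5776 0.2308] [-0.8 -0.8  0.9] -0.0001
side [ 0.54098971 -0.03121071  0.00912026] 0.522552191862576 0.021099849016577722
top [ 0.53966312 -0.02742823  0.00650414] 0.3726600308211511 0.03625249812591784
```

View pics/v11.png

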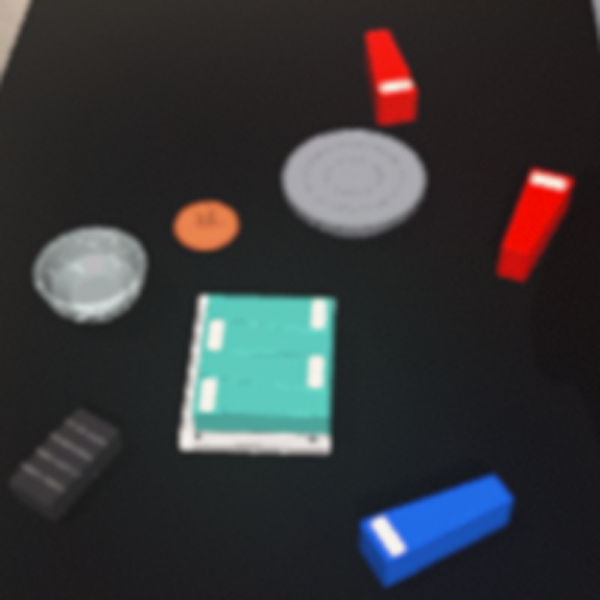

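View pics/v11t.png

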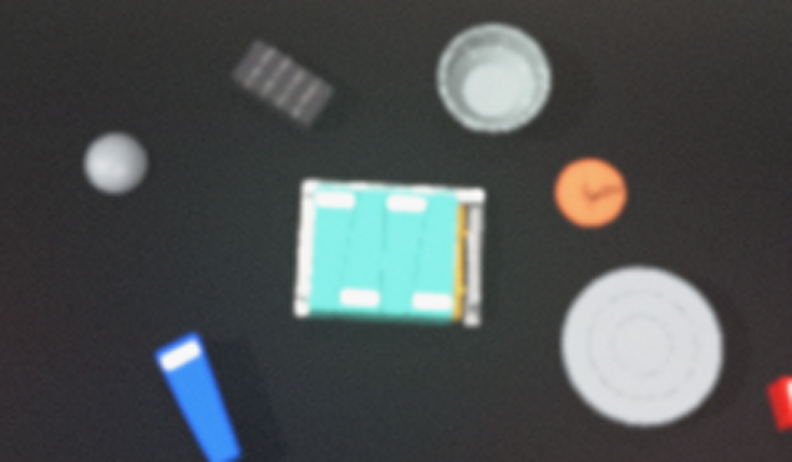

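The views show four wedges in one tight rectangle, alternating head to tail, with the bar pushed back and the bystanders unmoved. All three mouth faces touch within 0.1 mm of a straight line.

Run:
```python
from station import *
print(status.get_time_s()); ctrl.finish_job()
```

```text
48.2583
the job is handed in; nothing more can be done
```

I filled the frame and handed the job in at 48.3 s of the 72 s allowed. wedge_c from the turntable is in place_3 (toe at the mouth) and wedge_d from the bench is in place_4 (heel at the mouth). The task didn't say which wedge goes in which place, so I took them in the order you named them.

- **Pushing:** I slid each wedge in from its near end until it met the end wall. The peak reading was about 11 N for wedge_c and 15 N for wedge_d, of which about 5 N was friction.
- **Flush at the mouth:** wedge_d stopped with the tool at x = 0.5314 m. Light touches of about 5 N afterwards put wedge_c at 0.5310 m and wedge_b at 0.5308 m. With the frame turned about 0.4°, that is flush to about 0.1 mm. I didn't touch-check wedge_a, but it looks flush in the pictures.
- **Final pictures:** one tight four-wedge rectangle, with the brass bar pushed back. The bowl, graphite block, copper wheel, cabochon and the look-alikes in view appear unmoved; the pink one was outside the last crops.
- **Disagreement:** fitting the finished pack, the two cameras differed by about 4 mm in y. Contact with wedge_b agreed better with the top camera, and the final fit doesn't depend on either.

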